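# Shut the pen box past its spring catch

### The arm

A 6-joint arm with a two-finger parallel gripper is mounted at the origin on the work surface; the furniture and walls round the work are solid. World frame = base frame: x ahead of the robot, y to its left, z up, the work surface at z = 0. Lengths are in m, angles in rad, forces in N, time in s.
With the tool pointing down it reaches from about 0.275 to 0.825 m from the base axis. Payload 4.9 kg.
Tool frame: the origin (TCP) lies between the finger pads; the fingertips stand 14 mm ahead of it and the grasp point (between the pads) lies 5 mm behind it (nose_length is the distance from the TCP to the fingertips, in m); y points along the fingers, z is the direction in which the jaws open and shut, and the axes are right-handed (so a half turn about y gives the same grasp; the last joint's range is limited). The gripper opens to 85 mm and grips with 20 to 120 N. Pads are 22 mm wide; open, the fingers measure 114 mm over their backs; the gripper's body (76 mm by 85 mm) begins 54 mm behind the grasp point. The pads swing forward as they close: fully open they stand 13 mm farther back than shut.
Start: joints at [1.21, 0.326, -0.193, 1.052, 0, 1.437], TCP at [0.124, 0.536, 0.245] pointing down, gripper open.
Joint ranges: [-2.65, 2.65], [-0.97, 1.79], [-1.3, 1.35], [-1.93, 2.1], [-1.47, 1.37], [-3.14, 3.14]. Speed limits (rad/s): [2.57, 2.57, 3.14, 3.14, 3.14, 3.14].

### API

Orientations are given as [roll, pitch, yaw] about the fixed x, y, z axes, in that order (R = Rz(yaw) Ry(pitch) Rx(roll)).
In Python, from cell import * gives the robot as it stands.
- The arm moves only by the tool step_arm, never from a script. Its argument "increments" is a list of rows, each a list of 6 numbers: the shift along the tool's x, y, z in cm, then the turn, a rotation vector about the tool's x, y, z in degrees. In form: [[tx, ty, tz, wx, wy, wz], ...]. A call has 1 to 5 rows; each row shifts and turns the pose as measured when the row begins, along the tool's axes as they then stand; what a row does not reach is not made up. A row lasts 1/12 s, in which the tool goes at most 41.7 mm and 7.16 degrees, less where a joint would pass 70% of its speed; a pose out of reach is approached as far as the arm can. A call with a gripper value outside its range is refused whole. "gripper" is the gripper's target within -1 to 1 (shut at 1, half-way at 0, fully open at -1), set as the call begins (left out, the last holds). The fingers move at their own pace and stop on an object; "newtons" is the grip in N (left out, the last holds). Time passes only in rows, so rows that do not move let the fingers close. It gives the time, the measured TCP pose, the force and the opening at its end, in the units of the state.
- get_obs(): the state, without advancing time (a new reading comes with each control period).
- get_image(name): name is "side" or "top"; returns a dict with "image" (480x640x3 uint8, red, green, blue), "z_map" (480x640 float32, m along the optical axis (not along the pixel's ray), 0 where there is no reading), "fov_y" (degrees; the focal length in pixels is half the picture's height over the tangent of half this angle, whatever the lens; pixels are square), "cx", "cy" (the principal point, pixels), "D" ([k1, k2, p1, p2, k3] as OpenCV has them; the pictures are not rectified), "extrinsics" (4x4, takes a point from world to camera coordinates). Camera axes: x right, y up, looking along -z (the intrinsics and any distortion apply to the point x, -y, -z); pixel columns grow to the right and rows downward; lengths in m; the calibration is good to about 2 mm. A picture is of the moment at which its call begins.
- hand_in(): hands the job in, once; it reports no verdict.
The state is a dict: "clock": time; "qpos": joint angles; "joint_vel": joint speeds; "joint_torque": joint torques, N m; "position": TCP position; "ee_rot": TCP orientation; "ft_force": force on the tool from outside, world axes, zero at the start; "torque": the same for the moment, N m; "width": finger opening in m.
Only numpy, scipy, OpenCV 4.12 (cv2) and the standard library are available. Lean on these libraries where they do the work, as an engineer would, in place of code of your own. Each camera call takes 0.05 s, during which the arm holds its last target.

### The job

Shut the wooden pen box with the fingertips alone: press the long spring-loaded brass pad beside it and, keeping the pad held down, push the lid by its brass block past the catch until the lid is fully home. Then let go, so that the catch springs back up behind the block. Push gently, grip and lift nothing, and leave the pens in the box and the ink bottle, eraser and clock beside it where they are.

Things in the scene. Friction and masses are not known exactly. Their poses are not given: they have to be found in the camera images.
- pen_box: Open-topped wooden box 110 x 240 x 48 mm fixed to the desk, two pens inside, with a dark wood lid sliding in grooves. Origin: centre of its underside, on the desk. y is its long axis and the direction in which the lid shuts; z up. On its -x side (towards the robot) is the spring catch, on a plinth 11 mm high (x -105 to -55 mm, y -110 to +26 mm).
- lid (a joint): How far the lid is open, in m: 0 fully home (end stop), grows to 0.100 as it slides out towards the box's -y end. It stays where it is left; sliding it takes about 1.5 N. It cannot leave its grooves. Pushes over 40 N are too rough for it.
- lid_block (a point): Centre of the brass block by which the lid is pushed, on a bracket that reaches from the lid over the wall and above the pad of the catch. 39 mm in the box's x, 16 mm in y (the way it slides), underside 35 and top 58 mm over the desk. In the box's frame: x = -77.5 mm, y = +30 mm minus the lid's opening. Push on its -y face (8 mm from its centre).
- catch (a joint): How far the spring catch is pressed down, in m: 0 fully up, 0.015 at its lower stop. A spring lifts it again (3 N at the top, about 6.8 N at the bottom).
- catch_pad (a point): Centre of the top of the catch's pad: a flat brass plate 40 mm in the box's x, 127 mm in y, top 32 mm over the desk when up; it moves straight down, pressed anywhere. In the box's frame: x = -80, y = -41.5 mm. From box x = -98 to -68 mm a fingertip can press on it and slide along it, right behind the lid's block (on its -y side).
- ball_pen: Grey ball pen, 132 mm, lying in the box; origin at its underside. Leave it.
- fountain_pen: Black fountain pen, 132 mm, lying in the box; origin at its underside. Leave it.
- ink_bottle: Small dark blue ink bottle with black cap, 49 x 48 x 58 mm, standing near the box; origin at the centre of its underside. Leave it.
- eraser: Eraser 21 x 52 x 12 mm lying near the box; origin at the centre of its underside. Leave it.
- desk_clock: Small brass desk clock on a wooden foot, 35 x 80 x 87 mm, standing behind the box; origin at the centre of its underside. Leave it.
- catch_nose (a point): Top centre of the stop nose, 8 x 8 mm, on the pad's plate next to the wall, at box x = -62.5, y = +10 mm; it rises 10 mm above the pad and moves with it. Up, it blocks the lid's block, so the lid stops 32 mm short of home; pressed more than 7 mm (best 10 to 14) it passes under the block. The block is clear of it again when the lid is less than 8 mm open.

How it is judged:
On the way:
1. the catch is held down by the fingers while the block of the lid passes over its nose (value of joint catch above 0.006 m and contact force between the fingers and catch above 0.5 N and value of joint lid between 0.008 and 0.029 m), for 0.04 s.
At the end, for the whole second after the job is handed in: The lid is home (less than 6 mm open), the catch has sprung up behind its block (pressed less than 3 mm), and ink bottle, eraser and clock stand within 20 mm of where they were (value of joint lid below 0.006 m and value of joint catch below 0.003 m and distance of each of ink_bottle, eraser, desk_clock from where it was at the start of the episode below 0.02 m); the robot touches nothing.
It fails at once if the lid is forced past the raised catch (value of joint catch below 0.004 m and value of joint lid between 0.012 and 0.028 m).
It fails at once if the lid is rammed or gripped (more than 40 N from the fingers) (contact force between the fingers and lid above 40 N).
It fails at once if a pen is lifted or moved more than 50 mm (height (world z) of any of ball_pen, fountain_pen above 0.03 m or distance of any of ball_pen, fountain_pen from where it was at the start of the episode above 0.05 m).
It fails at once if ink bottle, eraser or clock is lifted or moved more than 20 mm (distance of any of ink_bottle, eraser, desk_clock from where it was at the start of the episode above 0.02 m).
It also fails if it takes over 32 s, if anything falls off the work surface, if the arm or the gripper's body presses on something with over 40 N, if the wrist force passes 120 N, or if a joint passes its speed limit or range.

## Working session

There is one attempt and no reset: what is moved stays moved. The work goes in short steps, Python scripts to look and compute and a tool call to move; the robot and the scene stay as the last step left them, time stands still between calls to the robot, and variables do not carry over. Pictures are saved under pics/ and viewed, and the job is handed in when it is done.

Besides the shell and the picture viewer there is one more tool, called by a JSON object that holds its "op" and its "data". step_arm: Moves the arm, as the interface text tells. Its arguments: {"type":"object","properties":{"increments":{"type":"array"},"gripper":{"type":"number"},"newtons":{"type":"number"}},"required":["increments"]}

```bash
mkdir -p pics; ls
python3 - <<'E'
from cell import *
import cv2,numpy as np
o=get_obs();print({k:np.round(v,4) for k,v in o.items()})
for n in("top","side"):
    d=get_image(n);np.savez(f"{n}0.npz",**d);cv2.imwrite(f"pics/{n}0.png",d["image"][:,:,::-1])
    print(n,d["fov_y"],d["cx"],d["cy"],d["D"],d["extrinsics"])
E
```

```text
pics
{'clock': np.float64(0.0), 'qpos': array([ 1.2098,  0.327 , -0.1935,  1.052 , -0.    ,  1.4366]), 'joint_vel': array([-0.0005,  0.0009,  0.0004, -0.001 ,  0.0006,  0.0011]), 'joint_torque': array([-4.00000e-04, -4.43400e+01,  2.62439e+01,  1.55000e-02,
       -2.00000e-04, -0.00000e+00]), 'position': array([0.1235, 0.5354, 0.2445]), 'ee_rot': array([-1.5725e+00,  2.0000e-04, -2.2680e-01]), 'ft_force': array([-0.263 , -0.2596,  0.379 ]), 'torque': array([ 0.0436, -0.076 , -0.0212]), 'width': np.float64(0.0852)}
top 52.3051792337608 328.48164363107645 242.9608467860549 [-0.03784613  0.          0.          0.          0.        ] [[ 0.0231317  -0.99931176  0.02899884  0.0929741 ]
 [ 0.99680417  0.02527272  0.07578087 -0.52334459]
 [-0.07646159  0.02715323  0.99670273 -0.87606286]
 [ 0.          0.          0.          1.        ]]
side 49.71119798641848 319.2699391000755 239.90863844707843 [-0.07970755  0.          0.          0.          0.        ] [[-0.98864515 -0.14994301  0.00989208  0.53819098]
 [ 0.10791801 -0.66266234  0.74110211 -0.01776702]
 [-0.10456797  0.73375454  0.67131946 -0.9348994 ]
 [ 0.          0.          0.          1.        ]]
```

View pics/top0.png

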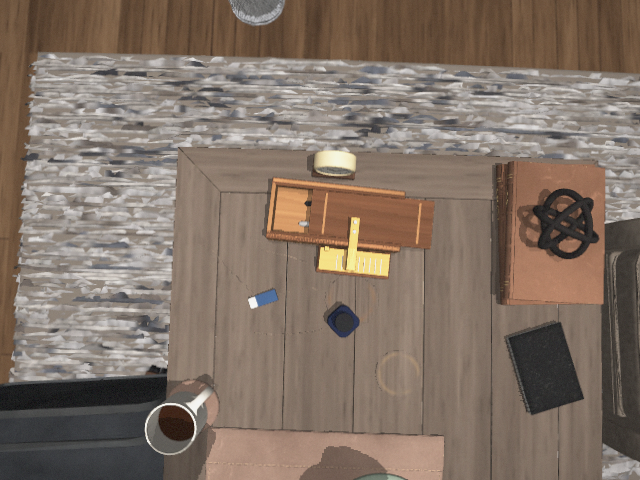

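View pics/side0.png

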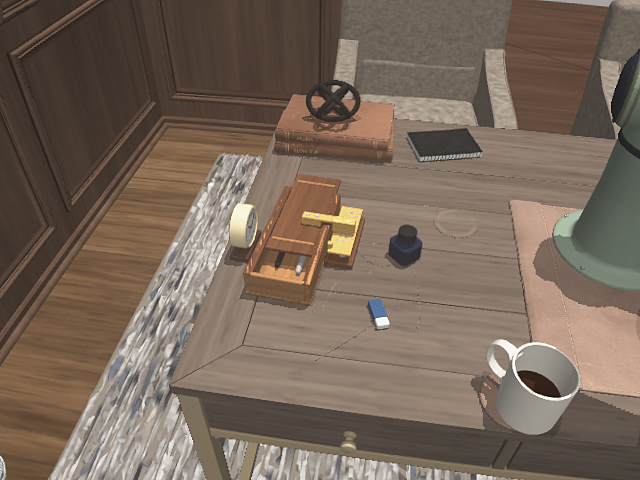

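Top view: box at about (350,215) with its long axis along image left-right. The block on its bracket is around (353,260), the pad spans x 318–390, the ink bottle is at (343,320) and the eraser at (262,298). Next I'll measure these.

```bash
cat > h.py <<'E'
import numpy as np,cv2
def load(n):return dict(np.load(n))
def ray(d,uv):
    f=240/np.tan(np.radians(float(d["fov_y"]))/2)
    K=np.array([[f,0,d["cx"]],[0,f,d["cy"]],[0,0,1]])
    p=cv2.undistortPoints(np.asarray(uv,float).reshape(-1,1,2),K,d["D"]).reshape(-1,2)
    c=np.c_[p[:,0],-p[:,1],-np.ones(len(p))]
    E=d["extrinsics"];R,t=E[:3,:3],E[:3,3]
    return -R.T@t, c@R   # origin, world dirs (per unit depth)
def plane(d,uv,z):
    o,r=ray(d,uv);return o+r*((z-o[2])/r[:,2])[:,None]
def depth(d,uv):
    o,r=ray(d,uv);uv=np.asarray(uv).round().astype(int).reshape(-1,2)
    return o+r*d["z_map"][uv[:,1],uv[:,0]][:,None]
def cloud(d):
    v,u=np.mgrid[:480,:640];uv=np.c_[u.ravel(),v.ravel()]
    return depth(d,uv).reshape(480,640,3)
E
python3 - <<'E'
from h import *
for n in("top0.npz","side0.npz"):
    d=load(n);P=cloud(d);hsv=cv2.cvtColor(d["image"],cv2.COLOR_RGB2HSV)
    H,S,V=cv2.split(hsv)
    reg=(P[...,0]>.25)&(P[...,0]<.75)&(P[...,1]>-.2)&(P[...,1]<.4)&(d["z_map"]>0)
    print(n,"table z",np.median(P[...,2][reg&(abs(P[...,2])<.01)]))
    br=reg&(H>20)&(H<32)&(S>130)&(V>150)
    br=br&(P[...,2]>.01)
    print("brass hist",np.histogram(P[...,2][br],bins=np.arange(0.02,.08,.003)))
    for a,b in((.027,.037),(.0385,.047),(.053,.064)):
        m=br&(P[...,2]>a)&(P[...,2]<b);q=P[m]
        if len(q)>10:
            r=cv2.minAreaRect((q[:,:2]*1000).astype(np.float32));print(a,b,len(q),q.mean(0).round(4),r)
    wood=reg&(P[...,2]>.036)&(P[...,2]<.06)&~br&(P[...,1]>-.12)
    nl,lab,st,ce=cv2.connectedComponentsWithStats(wood.astype(np.uint8))
    i=1+np.argmax(st[1:,4]);q=P[lab==i];print("wood",st[i],cv2.minAreaRect((q[:,:2]*1000).astype(np.float32)),np.median(q[:,2]))
    bl=reg&(H>100)&(H<130)&(S>120)&(P[...,2]>.005)
    nl,lab,st,ce=cv2.connectedComponentsWithStats(bl.astype(np.uint8))
    for i in range(1,nl):
        if st[i,4]>40:q=P[lab==i];print("blue",st[i],q.mean(0).round(3),q.min(0).round(3),q.max(0).round(3))
d=load("top0.npz");im=d["image"][140:350,230:450,::-1]
cv2.imwrite("pics/topz.png",cv2.resize(im,None,fx=3.6,fy=2.85*1,interpolation=cv2.INTER_CUBIC)[:600,:800])
E
```

```text
top0.npz table z -0.0006485995404661438
brass hist (array([0, 0, 0, 0, 0, 0, 0, 0, 0, 0, 0, 0, 0, 0, 0, 0, 0, 0, 0]), array([0.02 , 0.023, 0.026, 0.029, 0.032, 0.035, 0.038, 0.041, 0.044,
       0.047, 0.05 , 0.053, 0.056, 0.059, 0.062, 0.065, 0.068, 0.071,
       0.074, 0.077]))
wood [ 266  177  169   94 8144] ((548.8092041015625, 68.91546630859375), (296.41693115234375, 151.68324279785156), 84.5312271118164) 0.04154742810357431
blue [258 292  15  13  75] [0.416 0.219 0.012] [0.407 0.206 0.009] [0.429 0.231 0.016]
side0.npz table z 0.00010835125316854821
brass hist (array([ 0,  0,  0,  5, 17,  0,  0,  0,  0,  0,  0,  0,  3,  1,  0,  0,  0,
        0,  0]), array([0.02 , 0.023, 0.026, 0.029, 0.032, 0.035, 0.038, 0.041, 0.044,
       0.047, 0.05 , 0.053, 0.056, 0.059, 0.062, 0.065, 0.068, 0.071,
       0.074, 0.077]))
0.027 0.037 22 [0.479  0.0392 0.0326] ((481.2547607421875, 52.73072814941406), (76.70272827148438, 24.852649688720703), 85.60401153564453)
wood [ 243  174  113  117 6125] ((548.5116577148438, 67.90652465820312), (299.90185546875, 152.26898193359375), 85.52043914794922) 0.04270024484704049
```

View pics/topz.png

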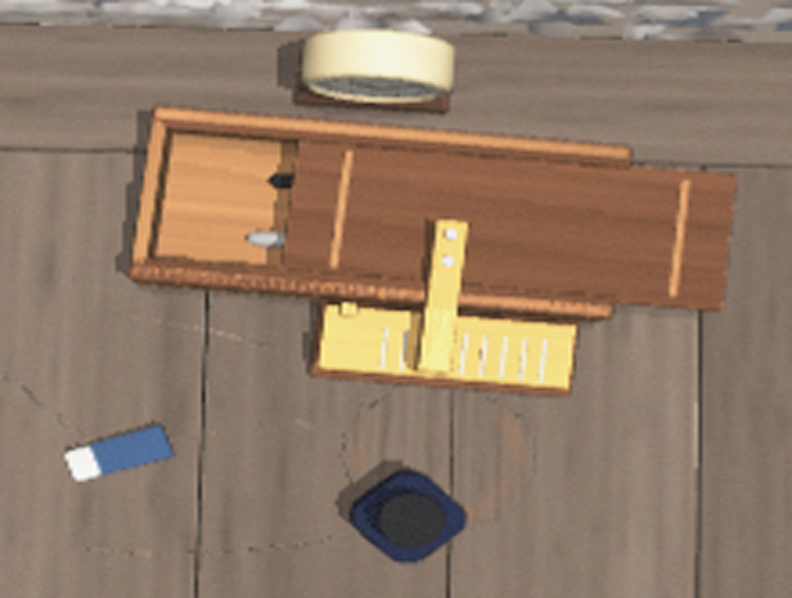

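Run:
```python
from h import *
d=load("top0.npz")
z2p=lambda a:[(230+(x+.5)/3.6-.5,140+(y+.5)/2.85-.5) for x,y in a]
rim=plane(d,z2p([(155,108),(132,278),(612,316),(632,150)]),.048)
print("rim",rim.round(4))
lo=plane(d,z2p([(318,372),(572,388),(577,326),(325,302)]),.032);print("pad",lo.round(4))
bl=plane(d,z2p([(419,373),(452,374)]),.058);print("block near edge top",bl.round(4))
hsv=cv2.cvtColor(d["image"],cv2.COLOR_RGB2HSV)
for p in((330,263),(380,265),(353,262),(353,235)):print(hsv[p[1],p[0]],depth(d,[p]).round(4))
a=(rim[0]+rim[1])/2;b=(rim[2]+rim[3])/2
print("centre",(a+b)/2,"len",np.linalg.norm(a-b),"w",np.linalg.norm(rim[0]-rim[1]),np.linalg.norm(rim[2]-rim[3]))
ydir=(a-b);print("yaw",np.degrees(np.arctan2(-ydir[0],ydir[1])))
for e in (rim[0]-rim[3],rim[1]-rim[2],lo[0]-lo[1]):print(np.degrees(np.arctan2(-e[0],e[1])))
d=load("side0.npz")
m=d["image"][160:320,220:420,::-1];cv2.imwrite("pics/sidez.png",cv2.resize(m,None,fx=3.7,fy=3.7,interpolation=cv2.INTER_CUBIC))
```

```text
rim [[ 0.6331  0.2087  0.048 ]
 [ 0.5261  0.2165  0.048 ]
 [ 0.5084 -0.0203  0.048 ]
 [ 0.6133 -0.0291  0.048 ]]
pad [[ 0.4704  0.1237  0.032 ]
 [ 0.4633 -0.0035  0.032 ]
 [ 0.5026 -0.0055  0.032 ]
 [ 0.5147  0.1213  0.032 ]]
block near edge top [[0.4704 0.075  0.058 ]
 [0.4702 0.059  0.058 ]]
[ 24 113 245] [[0.484  0.1024 0.0295]]
[ 23  44 242] [[0.4824 0.0121 0.0313]]
[ 28  87 245] [[0.4858 0.0629 0.0551]]
[ 25 114 245] [[0.5332 0.0639 0.0561]]
centre [0.57020798 0.09393153 0.048     ] len 0.23803880195716498 w 0.10734482441214709 0.10531368401105332
yaw -4.51964713138187
-4.763393746791934
-4.274682172008662
-3.197993575630286
```

View pics/sidez.png

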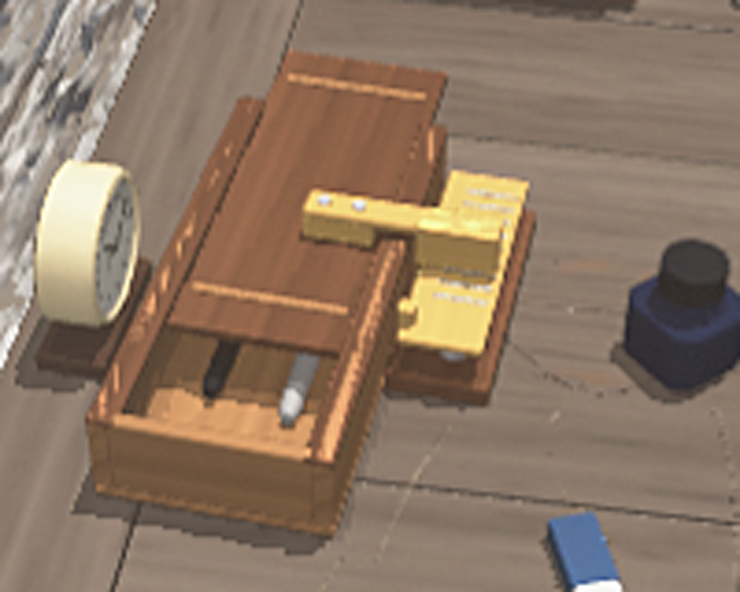

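Edge and centre checks agree: box yaw is about -4.4°, centre about (0.570, 0.094), and the pad centre matches the given offset. The lid is about 65 mm open, so the block's -y face sits at box y ≈ -43. I'll shut the fingers and turn the tool to the box's yaw.

{"op": "step_arm", "data": {"increments": [[0, 0, 0, 0, -4.3, 0], [0, 0, 0, 0, -4.3, 0], [0, 0, 0, 0, 0, 0]], "gripper": 1, "newtons": 20}}

```text
clock: 0.35
position: [0.1231, 0.5345, 0.2432]
ee_rot: [-1.575, 0.001, -0.071]
ft_force: [-0.5, 0.0, 0.9]
width: 0.0517
```

{"op": "step_arm", "data": {"increments": [[2.3, 0, -2.8, 0, 0, 0], [2.3, 0, -2.8, 0, 0, 0], [2.3, 0, -2.8, 0, 0, 0], [2.3, 0, -2.8, 0, 0, 0], [2.3, 0, -2.8, 0, 0, 0]]}}

```text
clock: 0.77
position: [0.2272, 0.3862, 0.241]
ee_rot: [-1.575, 0.003, -0.067]
ft_force: [1.0, 0.7, -1.0]
width: 0.0
```

{"op": "step_arm", "data": {"increments": [[2.3, 0, -2.8, 0, 0, 0], [2.3, 0, -2.8, 0, 0, 0], [2.3, 0, -2.8, 0, 0, 0], [2.3, 0, -2.8, 0, 0, 0], [2.3, 0, -2.8, 0, 0, 0]]}}

```text
clock: 1.18
position: [0.3343, 0.2304, 0.2409]
ee_rot: [-1.575, 0.003, -0.075]
ft_force: [0.7, 0.2, -0.5]
width: 0.0002
```

{"op": "step_arm", "data": {"increments": [[2.6, 0, -2.9, 0, 0, 0], [2.6, 0, -2.9, 0, 0, 0], [2.6, 0, -2.9, 0, 0, 0], [2.6, 0, -2.9, 0, 0, 0], [2.6, 0, -2.9, 0, 0, 0]]}}

```text
clock: 1.6
position: [0.4551, 0.0667, 0.2413]
ee_rot: [-1.574, 0.002, -0.085]
ft_force: [0.4, 1.5, -0.9]
width: -0.0003
```

{"op": "step_arm", "data": {"increments": [[2, 0, -2, 0, 0, 0], [0, 0, 0, 0, 0, 0]]}}

```text
clock: 1.77
position: [0.4781, 0.0381, 0.2411]
ee_rot: [-1.576, -0.001, -0.098]
ft_force: [-0.1, 0.2, -0.2]
width: -0.0001
```

{"op": "step_arm", "data": {"increments": [[0.3, 3, -0.4, 0, -1.2, 0], [0, 3, 0, 0, 0, 0], [0, 3, 0, 0, 0, 0], [0, 3, 0, 0, 0, 0], [0, 2, 0, 0, 0, 0]]}}

```text
clock: 2.18
position: [0.4866, 0.0308, 0.101]
ee_rot: [-1.575, -0.013, -0.091]
ft_force: [0.3, -0.6, -0.4]
width: -0.0002
```

{"op": "step_arm", "data": {"increments": [[0, 0, 0, 0, 0, 0]]}}

```text
clock: 2.27
position: [0.4832, 0.0314, 0.0974]
ee_rot: [-1.575, -0.006, -0.092]
ft_force: [-0.6, 0.2, -0.1]
width: 0.0001
```

Run:
```python
from cell import *
from h import *
for n in("top","side"):
    d=get_image(n);np.savez(f"{n}1.npz",**d)
    s=d["image"][140:350,230:470,::-1] if n=="top" else d["image"][100:340,200:470,::-1]
    cv2.imwrite(f"pics/{n}1.png",cv2.resize(s,None,fx=2.5,fy=2.5,interpolation=cv2.INTER_CUBIC))
o=get_obs();print(o["position"],o["ee_rot"],o["ft_force"])
```

```text
[0.48520704 0.03126692 0.10045751] [-1.57480998 -0.00964251 -0.09115619] [-0.74009501 -0.63853637  0.24132952]
```

View pics/top1.png

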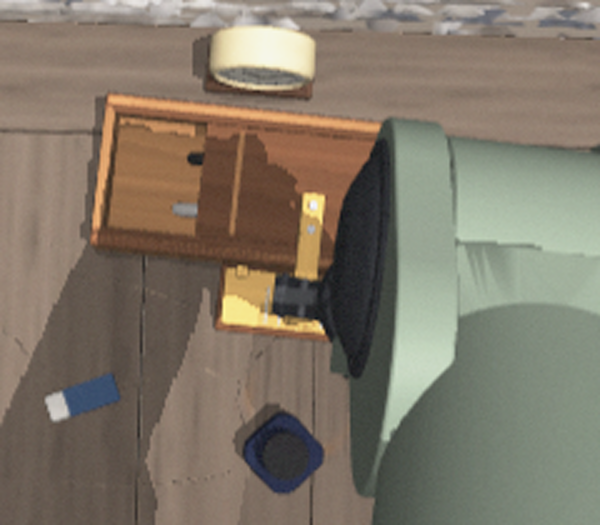

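View pics/side1.png

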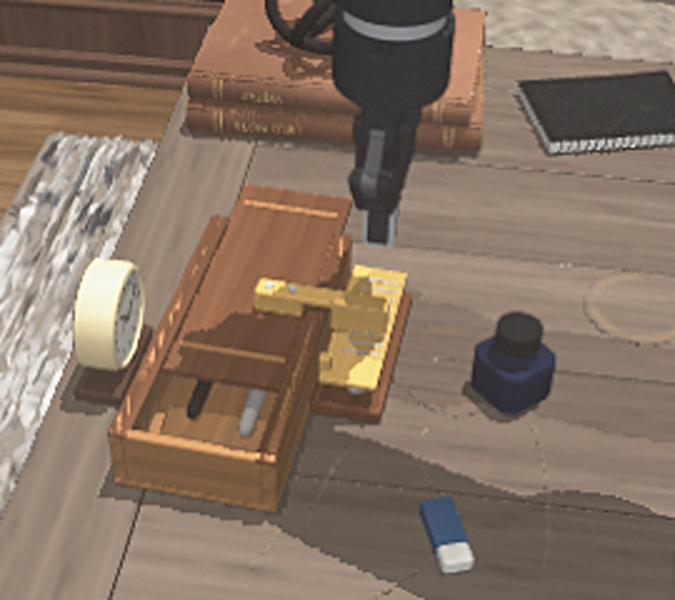

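The shut fingers hang clear behind the block, with the tip at about (380,240) in the side crop. I'll check the tip position against the reported pose.

Run:
```python
from h import *
d=load("side1.npz")
def sp(x,y):return (200+(x+.5)/2.5-.5,100+(y+.5)/2.5-.5)
print(plane(d,[sp(365,241),sp(392,244)],.0865).round(4))
for p in(sp(380,232),sp(372,235),sp(388,236)):print(depth(d,[p]).round(4))
P=np.array([.485,.031])-[.570,.094];t=np.radians(-4.4)
print("box xy",P@[np.cos(t),np.sin(t)],P@[-np.sin(t),np.cos(t)])
```

```text
[[0.4933 0.035  0.0865]
 [0.4744 0.0353 0.0865]]
[[0.4826 0.0444 0.1027]]
[[0.4882 0.0418 0.0974]]
[[0.4773 0.0386 0.0955]]
box xy -0.07991618516729862 -0.06933544078107556
```

{"op": "step_arm", "data": {"increments": [[-0.3, 1.5, 0, 0, -0.8, 0.5], [0, 1.5, 0, 0, 0, 0], [0, 1, 0, 0, 0, 0], [0, 0.3, 0, 0, 0, 0], [0, 0, 0, 0, 0, 0]]}}

```text
clock: 2.78
position: [0.4889, 0.0321, 0.0641]
ee_rot: [-1.575, -0.014, -0.078]
ft_force: [-1.1, -1.0, 0.2]
width: -0.0001
```

{"op": "step_arm", "data": {"increments": [[-0.6, 0.3, 0, 0, 0, 0.6], [0, 0, 0, 0, 0, 0], [0, 0, 0, 0, 0, 0]]}}

```text
clock: 3.03
position: [0.4842, 0.0327, 0.0633]
ee_rot: [-1.575, -0.006, -0.078]
ft_force: [1.0, -0.3, -1.0]
width: -0.0
```

{"op": "step_arm", "data": {"increments": [[0, 0, 0, 0, 0, 0]]}}

```text
clock: 3.12
position: [0.4844, 0.0327, 0.0638]
ee_rot: [-1.575, -0.007, -0.078]
ft_force: [-0.3, -0.0, -0.1]
width: 0.0
```

{"op": "step_arm", "data": {"increments": [[-0.4, 0.6, 0, 0, 0, 0.4], [-0.2, 0.6, 0, 0, 0, 0], [-0.1, 0.4, 0, 0, 0, 0], [0, 0, 0, 0, 0, 0]]}}

```text
clock: 3.45
position: [0.4776, 0.0331, 0.0472]
ee_rot: [-1.575, -0.001, -0.078]
ft_force: [-0.7, 0.6, 0.2]
width: 0.0003
```

{"op": "step_arm", "data": {"increments": [[0, 0, 0, 0, 0, 0]]}}

```text
clock: 3.53
position: [0.477, 0.0332, 0.0467]
ee_rot: [-1.575, -0.0, -0.078]
ft_force: [-0.3, -0.2, 0.5]
width: -0.0001
```

{"op": "step_arm", "data": {"increments": [[0.4, 0.2, 0, 0, 0, 0], [0, 0.4, 0, 0, 0, 0], [0, 0.4, 0, 0, 0, 0], [0, 0.2, 0, 0, 0, 0]]}}

```text
clock: 3.87
position: [0.4811, 0.0329, 0.0343]
ee_rot: [-1.575, 0.0, -0.078]
ft_force: [-2.4, 1.1, 5.4]
width: 0.0001
```

{"op": "step_arm", "data": {"increments": [[0, 0, 0, 0, 0, 0]]}}

```text
clock: 3.95
position: [0.4811, 0.0329, 0.034]
ee_rot: [-1.575, 0.001, -0.078]
ft_force: [-2.0, -0.5, 5.3]
width: 0.0001
```

The pad is pressed: 5.3 N, which by the spring means roughly 9–12 mm. I'll go slightly deeper and start pushing gently along the box's y.

{"op": "step_arm", "data": {"increments": [[0, 0.15, 0.4, 0, 0, 0], [0, 0, 0.4, 0, 0, 0], [0, 0, 0.4, 0, 0, 0]]}}

```text
clock: 4.2
position: [0.4834, 0.041, 0.033]
ee_rot: [-1.584, -0.002, -0.081]
ft_force: [-0.5, -4.4, 6.5]
width: 0.0
```

{"op": "step_arm", "data": {"increments": [[-0.1, 0, 0.5, 0.3, 0, 0], [0, 0, 0.5, 0, 0, 0], [0, 0, 0.5, 0, 0, 0]]}}

```text
clock: 4.45
position: [0.4855, 0.0511, 0.034]
ee_rot: [-1.592, -0.006, -0.084]
ft_force: [-2.1, -5.5, 6.8]
width: -0.0001
```

{"op": "step_arm", "data": {"increments": [[-0.1, 0.05, 0.6, 0.5, -0.1, 0.2], [0, 0, 0.6, 0.4, -0.1, 0.1], [0, 0, 0.6, 0.4, -0.1, 0.1]]}}

```text
clock: 4.7
position: [0.4879, 0.0646, 0.0346]
ee_rot: [-1.581, -0.004, -0.082]
ft_force: [-2.2, -5.7, 7.1]
width: 0.0001
```

{"op": "step_arm", "data": {"increments": [[-0.3, 0.15, 0.2, 0.2, -0.2, 0.2], [-0.1, 0.05, 0.1, 0.1, 0, 0]]}}

```text
clock: 4.87
position: [0.4881, 0.0656, 0.0345]
ee_rot: [-1.582, -0.008, -0.079]
ft_force: [-3.5, -3.9, 6.9]
width: -0.0
```

Run:
```python
from cell import *
from h import *
for n in("top","side"):
    d=get_image(n);np.savez(f"{n}2.npz",**d)
    s=d["image"][140:350,230:470,::-1] if n=="top" else d["image"][130:310,220:420,::-1]
    cv2.imwrite(f"pics/{n}2.png",cv2.resize(s,None,fx=3.2,fy=2.8 if n=="top" else 3.2,interpolation=cv2.INTER_CUBIC))
o=get_obs();print(o["position"],o["ee_rot"],o["ft_force"])
```

```text
[0.48804334 0.06564726 0.03447629] [-1.58201153 -0.0077051  -0.07952357] [-2.1057827  -2.24177962  8.73967631]
```

View pics/side2.png

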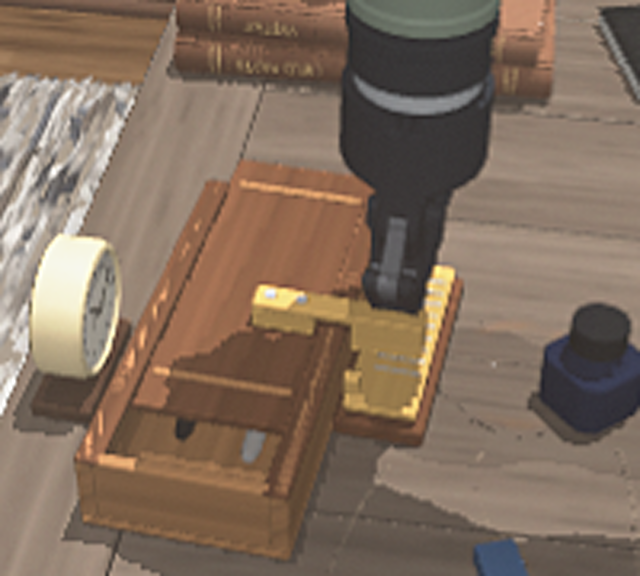

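View pics/top2.png

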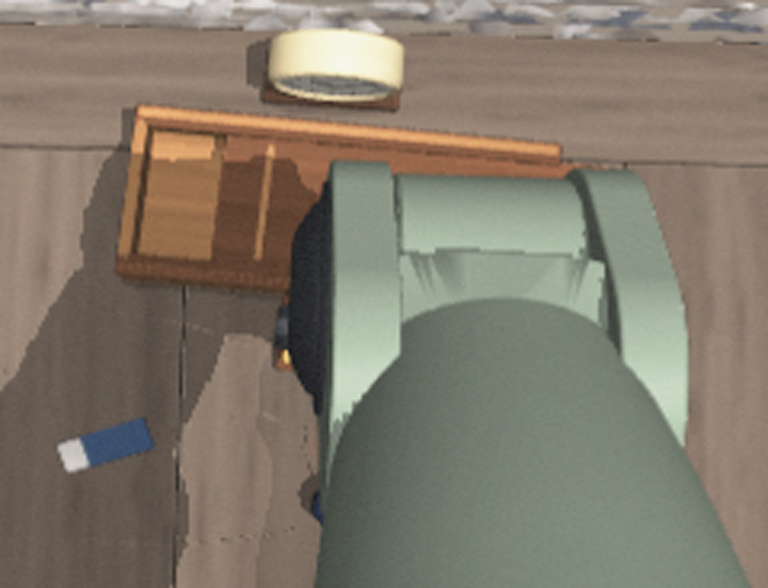

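The side view shows the pad pressed down near the plinth and the fingers behind the block. The lid stripe moved about 21 mm, so the lid is about 43 mm open. I'll keep pushing with a slight bias towards -x and downward.

{"op": "step_arm", "data": {"increments": [[-0.4, 0.1, 0.5, 0.4, 0, 0.2], [-0.3, 0.05, 0.5, 0.3, 0, 0.1]]}}

```text
clock: 5.13
position: [0.4869, 0.0727, 0.0348]
ee_rot: [-1.577, -0.012, -0.082]
ft_force: [1.0, -5.4, 5.0]
width: -0.0001
```

{"op": "step_arm", "data": {"increments": [[-0.2, 0.25, 0, 0.2, -0.2, 0.5], [0, 0.15, 0, 0, 0, 0.2], [0, 0.1, 0, 0, 0, 0]]}}

```text
clock: 5.38
position: [0.4869, 0.073, 0.0339]
ee_rot: [-1.573, -0.005, -0.078]
ft_force: [-5.4, -1.2, 15.9]
width: -0.0001
```

Run:
```python
from cell import *
from h import *
d=get_image("side")
s=d["image"][190:290,290:390,::-1]
cv2.imwrite("pics/side3.png",cv2.resize(s,None,fx=5.5,fy=5.5,interpolation=cv2.INTER_CUBIC))
o=get_obs();print(o["position"],o["ee_rot"],o["ft_force"])
```

```text
[0.48692145 0.07306715 0.03385119] [-1.57289764 -0.00486671 -0.07812912] [-5.41446636 -0.52265207 17.30291652]
```

View pics/side3.png

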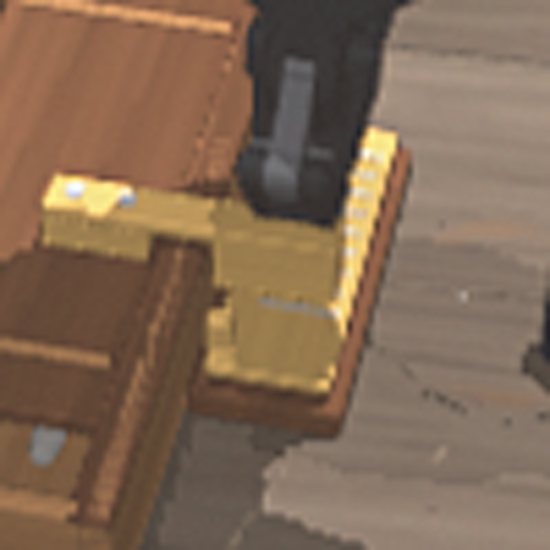

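The force rose to 17 N at z = 0.0338, so the pad is on its lower stop. The next push goes past the nose.

{"op": "step_arm", "data": {"increments": [[-0.2, 0, 0.5, 0.3, 0, 0.1], [-0.1, 0, 0.5, 0.3, 0, 0.1], [0, 0.05, 0.5, 0.3, 0, 0]]}}

```text
clock: 5.68
position: [0.4876, 0.0844, 0.0354]
ee_rot: [-1.566, -0.007, -0.081]
ft_force: [-1.6, -4.9, 4.9]
width: 0.0
```

{"op": "step_arm", "data": {"increments": [[-0.1, 0.15, 0.5, 0, 0, 0.1], [-0.1, 0.05, 0.5, 0.1, -0.1, 0.1], [0, 0.05, 0.5, 0.1, -0.1, 0.1]]}}

```text
clock: 5.93
position: [0.4889, 0.0966, 0.0342]
ee_rot: [-1.571, -0.007, -0.08]
ft_force: [-4.1, -5.0, 10.5]
width: 0.0
```

{"op": "step_arm", "data": {"increments": [[-0.1, 0, 0.5, 0.2, 0, 0.1], [0, 0, 0.4, 0.2, -0.1, 0.1], [0, 0, 0.3, 0.1, 0, 0]]}}

```text
clock: 6.18
position: [0.4899, 0.1063, 0.0348]
ee_rot: [-1.57, -0.005, -0.08]
ft_force: [-0.9, -5.1, 5.3]
width: 0.0001
```

{"op": "step_arm", "data": {"increments": [[0, 0.05, 0.3, 0.1, 0, 0], [0, 0, 0.3, 0.1, 0, 0]]}}

```text
clock: 6.35
position: [0.4903, 0.1087, 0.0345]
ee_rot: [-1.577, -0.006, -0.082]
ft_force: [-4.2, -16.5, 7.1]
width: -0.0004
```

Along-travel force jumped to 16.5 N at y = 0.1087, where I predicted home, so that's the end stop. I'll back off slightly and then lift straight up.

{"op": "step_arm", "data": {"increments": [[0, 0, -0.4, 0, 0, 0], [0, 0, -0.4, 0, 0, 0], [0, -0.6, -0.1, 0, 0, 0], [0, -1, 0, 0, 0, 0], [0, -1.5, 0, 0, 0, 0]]}}

```text
clock: 6.77
position: [0.4894, 0.1024, 0.0653]
ee_rot: [-1.57, -0.004, -0.08]
ft_force: [0.4, 0.3, -0.4]
width: -0.0002
```

{"op": "step_arm", "data": {"increments": [[0, -2.5, 0, 0, 0, 0], [0, -3, 0, 0, 0, 0], [0, -3, 0, 0, 0, 0], [0, -3, 0, 0, 0, 0], [0, -3, 0, 0, 0, 0]]}}

```text
clock: 7.18
position: [0.4838, 0.1027, 0.2142]
ee_rot: [-1.572, 0.007, -0.08]
ft_force: [0.2, -0.8, -0.2]
width: -0.0001
```

{"op": "step_arm", "data": {"increments": [[-2, 0, -3, 0, 0, 0], [-2, 0, -3, 0, 0, 0], [-2, 0, -3, 0, 0, 0], [-2, 0, -3, 0, 0, 0], [0, 0, 0, 0, 0, 0]]}}

```text
clock: 7.6
position: [0.3981, -0.0123, 0.2251]
ee_rot: [-1.573, -0.012, -0.073]
ft_force: [0.0, 1.5, -0.6]
width: -0.0002
```

{"op": "step_arm", "data": {"increments": [[0, 0, -3, 0, 0, 0], [0, 0, -3, 0, 0, 0], [0, 0, -3, 0, 0, 0], [0, 0, -3, 0, 0, 0], [0, 0, 0, 0, 0, 0]]}}

```text
clock: 8.02
position: [0.3882, -0.1354, 0.2285]
ee_rot: [-1.573, -0.016, -0.07]
ft_force: [0.9, 0.0, 0.8]
width: 0.0001
```

Run:
```python
from cell import *
from h import *
for n in("top","side"):
    d=get_image(n);np.savez(f"{n}4.npz",**d)
    s=d["image"][140:350,230:470,::-1] if n=="top" else d["image"][160:340,220:440,::-1]
    cv2.imwrite(f"pics/{n}4.png",cv2.resize(s,None,fx=3.2,fy=2.8 if n=="top" else 3.2,interpolation=cv2.INTER_CUBIC))
o=get_obs();print(o["clock"],o["position"],o["ft_force"])
```

```text
8.1167 [ 0.3876484  -0.13201875  0.22802772] [-0.11365812 -0.25666189 -0.64192107]
```

View pics/side4.png

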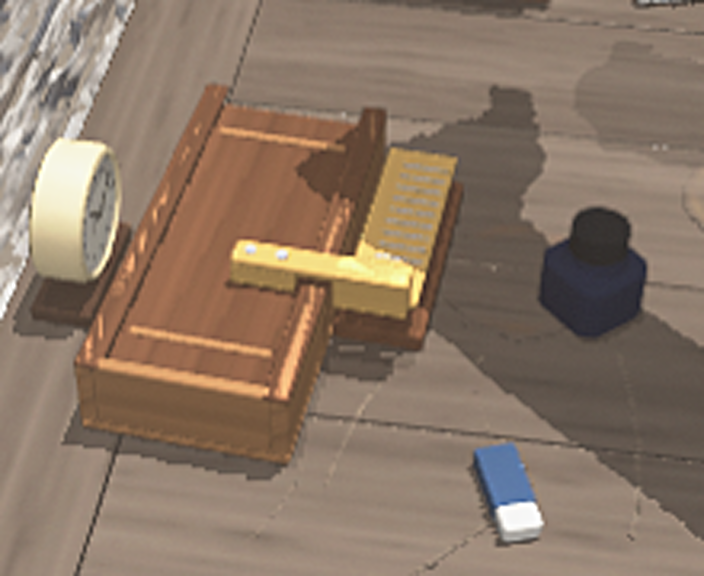

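View pics/top4.png

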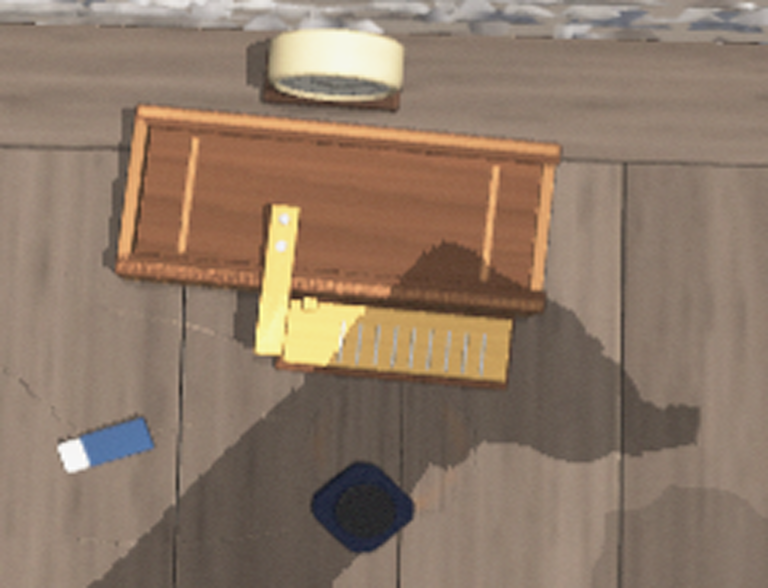

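The lid closes the box, and the nose is visible at (311,303) behind the block. I'll check the numbers before handing in.

Run:
```python
from h import *
d=load("top4.npz")
tp=lambda x,y:(230+(x+.5)/3.2-.5,140+(y+.5)/2.8-.5)
b=plane(d,[tp(256,353),tp(281,355)],.058).mean(0)
t=np.radians(-4.4);P=b[:2]-[.570,.094];print("block box xy",P@[np.cos(t),np.sin(t)],P@[-np.sin(t),np.cos(t)])
A=cloud(load("top0.npz"))[...,2];C=cloud(d)[...,2]
for p in((380,265),(370,265),(375,268)):print("pad z before/now",A[p[1]-2:p[1]+3,p[0]-2:p[0]+3].mean(),C[p[1]-2:p[1]+3,p[0]-2:p[0]+3].mean())
```

```text
block box xy -0.09579099150461182 0.03049983141965069
pad z before/now 0.03171697409926467 0.031211262681743443
pad z before/now 0.03184116051383193 0.03199722071618128
pad z before/now 0.03177498071471968 0.03163757989402678
```

```bash
python3 -c "
from cell import *
print(hand_in())"
```

```text
the job is handed in; nothing more can be done
None
```

The pen box is shut, with the catch sprung up behind the block, and I handed the job in at about 8.1 s. `hand_in()` gives no verdict, so the result rests on my own checks below.

I used the closed fingertips to press the pad to its lower stop. Still holding it down, I pushed the lid's block along the box over the nose to the end stop, then backed off, lifted clear and moved the arm away.

**Last checks from the cameras:**
- **Lid:** the block is at box y ≈ +30.5 mm, where home is +30, so the lid is fully home to within about 2 mm.
- **Catch:** the pad top is back at about 31.6 mm, against 31.8 mm before I started, and the nose is visible behind the block.
- **Bottle, eraser and clock:** they look where they were in the pictures, but I did not measure their positions.
- **Pens:** the closed lid hides them in the last pictures.

**Forces:** the highest I read were 16.5 N along the push, at the end stop, and about 17 N downward, when I pressed the pad onto its stop. The arm was clear at the end, with the force reading within noise of zero.

**What was less certain:** the force readings scattered by about 1–2 N. While passing the nose they varied from about 5 to 10 N, so I judged the pad's depth mainly by height, where the TCP was within about 1.5 mm of its level on the stop. The fingers also drifted a few millimetres sideways during the push, and I corrected for that as I went.

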